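# Fit the drive cog and star wheel on a keyed hub

### The job

Assemble the vial changer: slide the red cog onto the splined hub of the grey drive unit, then the blue star wheel on top of it, both boss side up. Turn each one so that its yellow-marked wide slot meets the hub's yellow-marked wide master spline, lower it gently (do not drop it) until it is fully home, and let go. Leave the things around the work where they are.

Things in the scene. Friction and masses are not known exactly. Their poses are not given: they have to be found in the camera images.
- drive_unit: Grey drive unit fixed to the bench, 110 x 110 mm, 48 mm high, with a vertical splined hub in the middle that does not turn. Origin: centre of its underside, at bench height; z up. The master spline is at its own +x, marked yellow. Behind it (bench x > 0.64, y -0.2 to 0.28) stands a microwave oven 0.3 m tall: keep clear.
- hub_seat (a point): On the hub's axis at the top of the round dark collar (60 mm across, 54 mm above the bench), on which the cog's underside comes to rest. Axes as the unit's.
- hub_top (a point): Middle of the hub's top, 64 mm above hub_seat (118 mm above the bench). The core is 26 mm across; four splines reach 19 mm from the axis: the wide master spline, 12 mm wide, at +x, narrow ones, 6 mm wide, at +y, -y and -x. They taper a little over the top 5 mm. Axes as the unit's.
- cog: Red toothed cog, 104 mm over its 24 teeth, 0.2 to 0.35 kg, loose, flat on the bench, boss up. Origin: centre of the underside; z up along its axis; +x to its wide master slot (yellow stripe on boss and disc). Home: origin at hub_seat, +x along the unit's +x; 24 mm of the hub then stand above its boss.
- cog_boss (a point): Middle of the top of the cog's square boss, 40 mm above its underside. The boss is 50 x 50 mm, faces along the cog's x and y, and stands 30 mm above the 10 mm thick disc. The bore runs right through: core hole 28 mm, four slots reaching 20.5 mm from the axis, the master slot 15 mm wide at +x, the others 9 mm wide.
- star_wheel: Blue star wheel, eight rounded arms with vial pockets between, 140 mm across, 0.2 to 0.35 kg, loose, flat on the bench, boss up. Origin, axes and yellow stripe as on the cog. Home: underside on the cog's boss, origin 40 mm above hub_seat, +x along the unit's +x; the hub then reaches 24 mm into its bore.
- star_boss (a point): Middle of the top of the star wheel's square boss, 40 mm above its underside. Boss, disc thickness and splined bore are the same as the cog's.
- timer: Small white bench timer, 70 x 66 x 18 mm, loose, in front of the drive unit; origin: centre of the underside.
- marker: Black-capped white marker pen, 131 mm, lying near the bench's front edge; loose.
- flask: Flask with orange contents and dark blue cap, 52 x 30 mm, 138 mm tall, standing behind to the left; loose; origin: centre of the underside.
- beaker: Clear beaker, 74 mm across, 94 mm tall, standing behind to the left; loose; origin: centre of the underside.

How it is judged:
On the way, in this order (a step that is already met when the one before it is completed fails the run):
1. the cog is fully home on the hub's collar, its wide slot on the master spline (horizontal distance between cog and hub_seat below 0.004 m and z of cog in the frame of hub_seat between -0.003 and 0.004 m and angle between cog's own z axis and vertical below 0.06 rad and angle between the x axis of cog and the x axis of drive_unit, either way round below 0.2 rad), for 0.2 s.
2. the star wheel is fully home on the cog, its wide slot on the master spline (all of step 1 and horizontal distance between star_wheel and hub_seat below 0.004 m and z of star_wheel in the frame of hub_seat between 0.036 and 0.045 m and angle between star_wheel's own z axis and vertical below 0.06 rad and angle between the x axis of star_wheel and the x axis of drive_unit, either way round below 0.2 rad), for 0.2 s.
At the end, for the whole second after the job is handed in: The cog lies level on the collar (underside within 4 mm of it), the star wheel level on the cog's boss (underside 36 to 45 mm above the collar), both within 4 mm of the hub's axis, turned to the unit's +x within 0.2 rad, upright within 0.06 rad, released and at rest (all of step 2 and linear speed of each of cog, star_wheel below 0.02 m/s); the robot touches nothing.
It fails at once if the cog is dropped onto the hub (falls faster than 0.5 m/s there) (horizontal distance between cog and hub_seat below 0.015 m and z of cog in the frame of hub_seat below 0.066 m and linear speed of cog above 0.5 m/s).
It fails at once if the star wheel is dropped onto the hub (falls faster than 0.5 m/s there) (horizontal distance between star_wheel and hub_seat below 0.015 m and z of star_wheel in the frame of hub_seat below 0.066 m and linear speed of star_wheel above 0.5 m/s).
It fails at once if the timer, marker, flask or beaker is pushed away (more than 40 mm) (distance of any of timer, marker, flask, beaker from where it was at the start of the episode above 0.04 m).
It fails at once if the flask or beaker is knocked over (angle between any of flask, beaker's own z axis and vertical above 0.5 rad).
It also fails if it takes over 64 s, if anything falls off the work surface, if the arm or the gripper's body presses on something with over 40 N, if the wrist force passes 120 N, or if a joint passes its speed limit or range.

### The arm

A 6-joint arm with a two-finger parallel gripper is mounted at the origin on a cart in front of the work surface, level with it; the furniture and walls round the work are solid. World frame = base frame: x ahead of the robot, y to its left, z up, the work surface at z = 0. Lengths are in m, angles in rad, forces in N, time in s.
With the tool pointing down it reaches from about 0.3 to 0.875 m from the base axis. Payload 4.2 kg.
Tool frame: the origin (TCP) lies midway between the tips of the shut fingers; the grasp point (between the pads) lies 19 mm behind it; z points along the fingers, y is the line along which they close (so a half turn about z gives the same grasp; the last joint's range is limited). The gripper opens to 85 mm and grips with 20 to 120 N. Pads are 22 mm wide; open, the fingers measure 114 mm over their backs; the gripper's body (76 mm by 85 mm) begins 54 mm behind the grasp point. The pads swing forward as they close: fully open they stand 13 mm farther back than shut.
Start: joints at [-1.143, 0.32, 1.565, -0, 1.257, -0.02], TCP at [0.249, -0.518, 0.231] pointing down, gripper open.
Joint ranges: [-3.11, 3.11], [-0.84, 2.01], [0.21, 2.61], [-1.34, 4.49], [0.05, 2.63], [-2.56, 2.56]. Speed limits (rad/s): [2.57, 2.57, 3.14, 3.14, 3.14, 3.14].

### API

Orientations are given as a rotation vector (axis times angle).
In Python, from station import readout, cams, workorder gives the robot as it stands.
- The arm moves only by the tool step_arm, never from a script. Its argument "targets" is one flat list of numbers, 6 for each row, row after row: the shift along the tool's x, y, z in m, then the turn, a rotation vector about the tool's x, y, z in degrees. A call has 1 to 12 rows; each row shifts and turns the commanded pose from where the row before left it, along the tool's axes as they then stand; what a row does not reach is not made up. A row lasts 1/8 s, in which the tool goes at most 62.5 mm and 10.7 degrees, less where a joint would pass 70% of its speed; a pose out of reach is approached as far as the arm can. A call is refused whole if a number of a shift passes 0.0625 or a number of a turn 10.7, either way. A call with a gripper value outside its range is refused whole. "gripper" is the opening, from 0 (shut) to 1 (fully open), set as the call begins (left out, the last holds). The fingers move at their own pace and stop on an object; "newtons" is the grip in N (left out, the last holds). Time passes only in rows, so rows that do not move let the fingers close. It gives the time, the measured TCP pose, the force, the opening and the grip force at its end, in the units of the state.
- readout.get_state(): the state, without advancing time (a new reading comes with each control period).
- cams.read_camera(name): name is "side" or "top"; returns a dict with "img" (400x640x3 uint8, red, green, blue), "range_z" (400x640 float32, m along the optical axis (not along the pixel's ray), 0 where there is no reading), "fx", "fy", "cx", "cy" (pixels), "rvec" (rotation vector, rad) and "tvec" (3), from world to camera coordinates, as OpenCV has them. Camera axes: x right, y down, z forward; pixel columns grow to the right and rows downward; lengths in m; the calibration is good to about 2 mm. A picture is of the moment at which its call begins.
- workorder.job_done(): hands the job in; it is judged then, once.
The state is a dict: "time_s": time; "joints": joint angles; "qvel": joint speeds; "tau": joint torques, N m; "position": TCP position; "eef_rot": TCP orientation; "contact_force": force on the tool from outside, world axes, zero at the start; "wrist_torque": the same for the moment, N m; "finger_gap": finger opening in m; "grasp_force": force on a finger pad.
Only numpy, scipy, OpenCV 4.12 (cv2) and the standard library are available. Lean on these libraries where they do the work, as an engineer would, in place of code of your own. Each camera call takes 0.05 s, during which the arm holds its last target. There are 200 camera calls.

## Working session

There is one attempt and no reset: what is moved stays moved. The work goes in short steps, Python scripts to look and compute and a tool call to move; the robot and the scene stay as the last step left them, time stands still between calls to the robot, and variables do not carry over. Pictures are saved under pics/ and viewed, at most 10 in all, crops included, and the job is handed in when it is done.

Besides the shell and the picture viewer there is one more tool, called by a JSON object that holds its "method" and its "body". step_arm: Moves the arm, as the interface text tells. Its arguments: {"type":"object","properties":{"targets":{"type":"array"},"gripper":{"type":"number"},"newtons":{"type":"number"}},"required":["targets"]}

```bash
mkdir -p pics; cat > h.py <<'E'
import numpy as np, cv2
from station import readout, cams, workorder
def cam(n):
    c=cams.read_camera(n); R=cv2.Rodrigues(np.array(c['rvec'],float))[0]; t=np.array(c['tvec'],float).ravel()
    c['R']=R;c['t']=t;c['o']=-R.T@t; return c
def plane(c,uv,z):
    uv=np.atleast_2d(uv).astype(float)
    d=np.c_[(uv[:,0]-c['cx'])/c['fx'],(uv[:,1]-c['cy'])/c['fy'],np.ones(len(uv))]@c['R']
    return c['o']+d*((z-c['o'][2])/d[:,2])[:,None]
def cloud(c):
    v,u=np.mgrid[:400,:640]; z=c['range_z']
    P=np.stack([(u-c['cx'])/c['fx']*z,(v-c['cy'])/c['fy']*z,z],-1)
    return (P-c['t'])@c['R']
E
python3 - <<'E'
from h import *
s=readout.get_state();print({k:np.round(v,4) for k,v in s.items()})
for n in('side','top'):
    c=cam(n);print(n,c['o'],c['R'][2],c['fx']);cv2.imwrite(f'pics/{n}0.png',c['img'][...,::-1]);np.save(n+'0.npy',c,allow_pickle=True)
E
```

```text
{'time_s': np.float64(0.0), 'joints': array([-1.143 ,  0.3203,  1.5657, -0.    ,  1.2574, -0.02  ]), 'qvel': array([-0.0013, -0.0007, -0.0006, -0.0003,  0.001 ,  0.0003]), 'tau': array([-0.00000e+00, -4.15527e+01, -2.34163e+01,  1.00000e-04,
        8.10000e-03,  0.00000e+00]), 'position': array([ 0.2488, -0.5179,  0.2305]), 'eef_rot': array([-3.0615e+00, -6.9720e-01,  6.0000e-04]), 'contact_force': array([0.1211, 0.2612, 0.3086]), 'wrist_torque': array([-0.0232,  0.0576,  0.0078]), 'grasp_force': np.float64(0.0), 'finger_gap': np.float64(0.0853)}
side [-0.06390931  1.00686396  0.88880348] [ 0.42646534 -0.66743648 -0.61045546] 477.46310716123475
top [0.37866145 0.11011287 1.23042053] [ 0.10623668  0.00158126 -0.99433961] 396.19550271093783
```

View pics/top0.png

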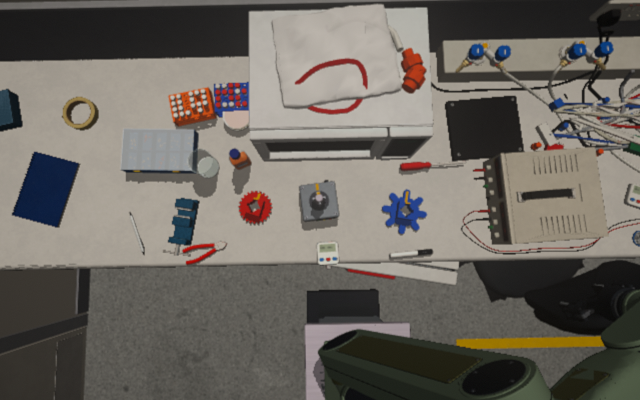

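View pics/side0.png

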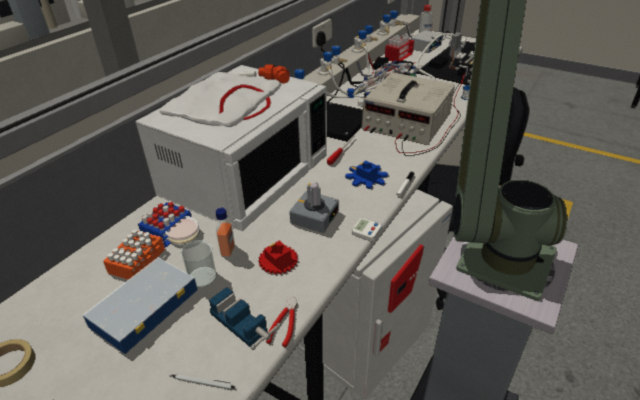

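The top view shows the cog at about (256,207), the hub at (319,200), the star wheel at (405,212) and the timer at (327,253). The side view shows the same things unobstructed.

```bash
cat > m.py <<'E'
from h import *
def load(n): return np.load(n+'0.npy',allow_pickle=True).item()
def meas(c,col,ctr,tag,z0=0.,r=.085):
    P=cloud(c); hsv=cv2.cvtColor(c['img'],cv2.COLOR_RGB2HSV); H,S,V=[hsv[...,i].astype(int) for i in range(3)]
    near=np.hypot(P[...,0]-ctr[0],P[...,1]-ctr[1])<r
    near&=c['range_z']>0
    m={'red':((H<8)|(H>172))&(S>120),'blue':(H>100)&(H<130)&(S>110),'grey':S<60}[col]&near
    yel=(H>14)&(H<38)&(S>110)&(V>70)&near
    Z=P[...,2]-z0
    if col=='grey':
        print(tag,'zmax',Z[near].max())
        for lo,hi in((.04,.05),(.051,.058),(.112,.122)):
            q=near&(Z>lo)&(Z<hi); p=P[q]
            if len(p)>4: rc=cv2.minAreaRect(p[:,:2].astype(np.float32)); print(' ',lo,hi,len(p),'rect',np.round(rc[0],4),np.round(rc[1],4),round(rc[2],1))
    else:
        for lo,hi in((.004,.016),(.034,.046)):
            q=(m|yel)&(Z>lo)&(Z<hi); p=P[q]
            if len(p)>4:
                rc=cv2.minAreaRect(p[:,:2].astype(np.float32)); cc=cv2.minEnclosingCircle(p[:,:2].astype(np.float32))
                print(tag,lo,hi,len(p),'z',np.median(p[:,2]).round(4),'rect',np.round(rc[0],4),np.round(rc[1],4),round(rc[2],1),'circ',np.round(cc[0],4),round(cc[1],4))
        print(' whole mask circ z.01',np.round(cv2.minEnclosingCircle(plane(c,np.argwhere(m)[:,::-1],z0+.01)[:,:2].astype(np.float32))[0],4))
    p=P[yel]
    if len(p): print('  yellow n',len(p)); print(np.round(p[np.argsort(p[:,2])][::max(1,len(p)//8)],4).tolist())
E
python3 - <<'E'
from m import *
for n in('top','side'):
    c=load(n)
    t=load('top')
    for col,uv,z in(('red',(256,207),.02),('blue',(405,212),.02),('grey',(319,200),.08)):
        ctr=plane(t,uv,z)[0]; 
        if n=='top': print(col,ctr)
        meas(c,col,ctr,n)
t=load('top');ims=[]
for u,v in((256,207),(319,198),(405,212)):
    ims.append(cv2.resize(t['img'][v-28:v+28,u-26:u+26,::-1],None,fx=5,fy=5,interpolation=cv2.INTER_CUBIC))
s=load('side');jm=[]
for u,v in((279,257),(315,205),(367,175)):
    jm.append(cv2.resize(s['img'][v-28:v+28,u-26:u+26,::-1],None,fx=5,fy=5,interpolation=cv2.INTER_CUBIC))
cv2.imwrite('pics/c1.png',np.vstack([np.hstack(ims),np.hstack(jm)]))
E
```

```text
red [0.50897102 0.3001778  0.02      ]
top 0.004 0.016 459 z 0.0103 rect [0.5101 0.3045] [0.0986 0.0979] 75.6 circ [0.5102 0.3051] 0.0515
top 0.034 0.046 173 z 0.0402 rect [0.5103 0.3046] [0.0498 0.0505] 72.2 circ [0.5101 0.3046] 0.0337
 whole mask circ z.01 [0.5105 0.3051]
  yellow n 20
[[0.5381, 0.2955, 0.0095], [0.5443, 0.2924, 0.0097], [0.541, 0.2922, 0.011], [0.5473, 0.2952, 0.0114], [0.5502, 0.2919, 0.0125], [0.5499, 0.2886, 0.0138], [0.5403, 0.2944, 0.0166], [0.5315, 0.3003, 0.0382], [0.5315, 0.3032, 0.0387], [0.5342, 0.3028, 0.0414]]
blue [ 0.48469839 -0.15666873  0.02      ]
top 0.004 0.016 661 z 0.0102 rect [ 0.4884 -0.1553] [0.1261 0.1281] 58.0 circ [ 0.4876 -0.1564] 0.0691
top 0.034 0.046 179 z 0.0402 rect [ 0.488  -0.1568] [0.0509 0.0511] 80.7 circ [ 0.4876 -0.1559] 0.0338
 whole mask circ z.01 [ 0.4883 -0.1554]
  yellow n 29
[[0.5299, -0.162, 0.0042], [0.5449, -0.1648, 0.0089], [0.5228, -0.1634, 0.0107], [0.5259, -0.1603, 0.0114], [0.5474, -0.1671, 0.0128], [0.538, -0.1665, 0.0135], [0.5255, -0.1628, 0.0139], [0.5467, -0.1628, 0.0183], [0.5133, -0.1537, 0.0394], [0.5096
[... 1214 characters left out ...]
669, 0.0122], [0.5366, -0.1622, 0.0131], [0.5386, -0.166, 0.0142], [0.5325, -0.1615, 0.0149], [0.5106, -0.1596, 0.0427]]
side zmax 0.12291917228299364
  0.04 0.05 530 rect [0.5202 0.1072] [0.1106 0.115 ] 5.2
  0.051 0.058 196 rect [0.5213 0.111 ] [0.0997 0.1006] 5.5
  0.112 0.122 66 rect [0.5214 0.1087] [0.028  0.0332] 60.7
  yellow n 14
[[0.5665, 0.1125, 0.0469], [0.5659, 0.108, 0.0477], [0.5583, 0.1092, 0.0479], [0.5732, 0.1074, 0.0482], [0.5629, 0.1126, 0.0484], [0.5724, 0.1138, 0.049], [0.5548, 0.1144, 0.0491], [0.5543, 0.1098, 0.0498], [0.559, 0.1132, 0.0503], [0.5687, 0.114, 0.0506], [0.5611, 0.1099, 0.0509], [0.5651, 0.1141, 0.0521], [0.5382, 0.1048, 0.1162], [0.5332, 0.1126, 0.1194]]
```

View pics/c1.png

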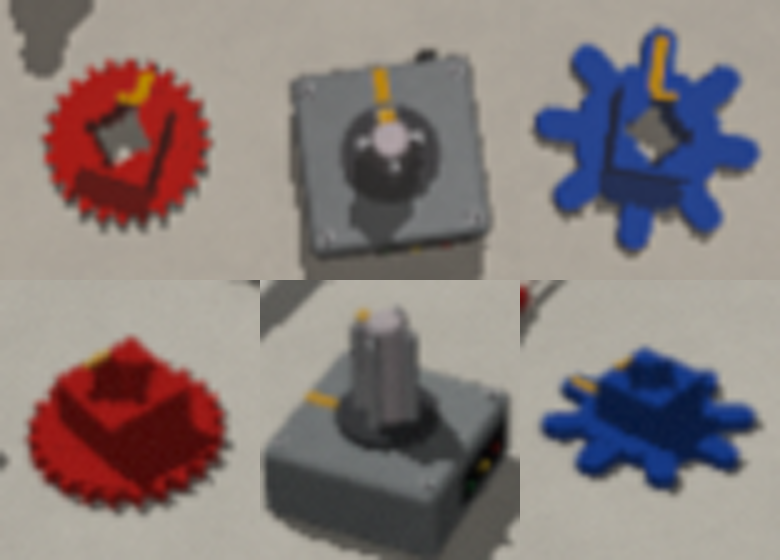

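The crops confirm the headings. The cog's stripe points to about -18°, the star wheel's to about -9°, and the unit's to about +6°. The measured boss is 50 mm across at z 0.040, which matches the sizes given. I'll move towards the cog.

{"method": "step_arm", "body": {"targets": [0.039,-0.042,0,0,0,0,0.039,-0.042,0,0,0,0,0.039,-0.042,0,0,0,0,0.039,-0.042,0,0,0,0,0.039,-0.042,0,0,0,0,0.039,-0.042,0,0,0,0,0.039,-0.042,0,0,0,0,0.039,-0.042,0,0,0,0,0.039,-0.042,0,0,0,0,0.039,-0.042,0,0,0,0,0.039,-0.042,0,0,0,0,0.039,-0.042,0,0,0,0], "gripper": 1}}

```text
time_s: 1.6
position: [0.4527, 0.1405, 0.2311]
eef_rot: [3.063, 0.698, -0.0]
contact_force: [0.9, -0.2, -0.1]
finger_gap: 0.0852
grasp_force: 0.0
```

{"method": "step_arm", "body": {"targets": [0.0,0,0,0,0,-9.3,0,0,0,0,0,-9.3,0,0,0,0,0,-9.3,0,0,0,0,0,-9.3,0,0,0,0,0,-9.3,0,0,0,0,0,0]}}

```text
time_s: 2.35
position: [0.4523, 0.1386, 0.231]
eef_rot: [-2.541, -1.848, 0.001]
contact_force: [-0.4, -0.5, -0.1]
finger_gap: 0.0853
grasp_force: 0.0
```

```bash
cat > go.py <<'E'
import sys
from h import *
from scipy.spatial.transform import Rotation as Ro
def go(x,y,z,yaw):
    s=readout.get_state(); R=Ro.from_rotvec(s['eef_rot']); p=np.array(s['position'])
    a=np.radians(yaw); Y=np.array([np.cos(a),np.sin(a),0]); Z=np.array([0,0,-1.]); T=Ro.from_matrix(np.c_[np.cross(Y,Z),Y,Z])
    M=R.as_matrix(); print('t',round(s['time_s'],2),'pos',np.round(p,4),'yawY',np.degrees(np.arctan2(M[1,1],M[0,1])).round(2),'zax',M[:,2].round(4),'F',np.round(s['contact_force'],1),'gap',round(float(s['finger_gap']),4),'j',np.round(s['joints'],2))
    print('shift',np.round(M.T@(np.array([x,y,z])-p),4),'turn',np.round((R.inv()*T).as_rotvec(degrees=True),2))
if __name__=='__main__': go(*map(float,sys.argv[1:]))
E
python3 go.py .5098 .3053 .13 -17.7
```

```text
t 2.35 pos [0.4523 0.1386 0.231 ] yawY -17.95 zax [-7.e-04 -3.e-04 -1.e+00] F [-0.4 -0.5 -0.1] gap 0.0853 j [ 0.27  0.16  1.78 -0.    1.2   0.59]
shift [0.1764 0.0033 0.1009] turn [-0.03  0.03 -0.25]
```

{"method": "step_arm", "body": {"targets": [0.044,0.001,0,0,0,-0.2,0.044,0.001,0,0,0,0,0.044,0.001,0,0,0,0,0.044,0,0,0,0,0,0,0,0.04,0,0,0,0,0,0.05,0,0,0,0,0,0.04,0,0,0,0,0,0.03,0,0,0,0,0,0,0,0,0]}}

```text
time_s: 3.48
position: [0.5073, 0.3044, 0.0688]
eef_rot: [-2.537, -1.851, 0.01]
contact_force: [0.1, 0.0, 0.3]
finger_gap: 0.0855
grasp_force: 0.0
```

```bash
python3 go.py .5098 .3053 .016 -17.7
```

```text
t 3.48 pos [0.5073 0.3044 0.0688] yawY -17.77 zax [-0.0053 -0.0032 -1.    ] F [0.1 0.  0.3] gap 0.0855 j [ 0.52  0.49  1.74 -0.    0.92  0.83]
shift [0.0019 0.0023 0.0528] turn [-0.23  0.26 -0.07]
```

{"method": "step_arm", "body": {"targets": [0.0015,0.002,0.02,0,0,0,0,0,0.02,0,0,0,0,0,0.01,0,0,0,0,0,0,0,0,0,0,0,0,0,0,0]}}

```text
time_s: 4.1
position: [0.512, 0.3066, 0.0224]
eef_rot: [2.536, 1.854, 0.003]
contact_force: [0.7, 0.1, 0.9]
finger_gap: 0.0854
grasp_force: 0.0
```

```bash
python3 go.py .5098 .3053 .016 -17.7
```

```text
t 4.1 pos [0.512  0.3066 0.0224] yawY -17.66 zax [ 1.8e-03  9.0e-04 -1.0e+00] F [0.7 0.1 0.9] gap 0.0854 j [ 0.52  0.55  1.78 -0.    0.81  0.83]
shift [-0.0019 -0.0017  0.0064] turn [ 0.08 -0.08  0.04]
```

{"method": "step_arm", "body": {"targets": [-0.001,-0.001,0.005,0,0,0,0,0,0,0,0,0,0,0,0,0,0,0]}}

```text
time_s: 4.47
position: [0.5101, 0.3056, 0.0164]
eef_rot: [2.536, 1.854, 0.0]
contact_force: [-0.4, -0.2, -0.2]
finger_gap: 0.0854
grasp_force: 0.0
```

```bash
python3 go.py .5098 .3053 .016 -17.7
```

```text
t 4.47 pos [0.5101 0.3056 0.0164] yawY -17.64 zax [ 2.e-04 -0.e+00 -1.e+00] F [-0.4 -0.2 -0.2] gap 0.0854 j [ 0.52  0.56  1.78 -0.    0.8   0.83]
shift [-0.0003 -0.0002  0.0004] turn [ 0.01 -0.    0.06]
```

{"method": "step_arm", "body": {"targets": [0,0,0,0,0,0,0,0,0,0,0,0,0,0,0,0,0,0,0,0,0,0,0,0,0,0,0,0,0,0], "gripper": 0, "newtons": 60}}

```text
time_s: 5.1
position: [0.5103, 0.3057, 0.0167]
eef_rot: [2.536, 1.854, 0.001]
contact_force: [0.0, 0.5, 4.4]
finger_gap: 0.0488
grasp_force: 64.3
```

```bash
python3 go.py .5098 .3053 .016 -17.7
```

```text
t 5.1 pos [0.5103 0.3057 0.0167] yawY -17.65 zax [ 7.e-04  4.e-04 -1.e+00] F [0.  0.5 4.4] gap 0.0488 j [ 0.52  0.56  1.78 -0.    0.8   0.83]
shift [-0.0006 -0.0004  0.0007] turn [ 0.03 -0.03  0.05]
```

{"method": "step_arm", "body": {"targets": [0,0,-0.02,0,0,0,0,0,-0.04,0,0,0,0,0,-0.04,0,0,0,0,0,-0.04,0,0,0,0,0,0,0,0,0,0,0,0,0,0,-8,0,0,0,0,0,-8,0,0,0,0,0,-7.5,0,0,0,0,0,0]}}

```text
time_s: 6.22
position: [0.5089, 0.3049, 0.1539]
eef_rot: [-2.106, -2.33, 0.007]
contact_force: [0.2, -0.7, -2.3]
finger_gap: 0.0488
grasp_force: 63.7
```

```bash
python3 go.py .521 .107 .155 5.8
```

```text
t 6.22 pos [0.5089 0.3049 0.1539] yawY 5.77 zax [-0.0038 -0.0023 -1.    ] F [ 0.2 -0.7 -2.3] gap 0.0488 j [ 0.52  0.41  1.63 -0.    1.1   0.42]
shift [-0.1981 -0.0079 -0.0007] turn [-0.23  0.11 -0.03]
```

{"method": "step_arm", "body": {"targets": [-0.02,-0.001,-0.002,0,0,0,-0.035,-0.001,0,0,0,0,-0.04,-0.001,0,0,0,0,-0.04,-0.001,0,0,0,0,-0.04,-0.001,0,0,0,0,-0.02,-0.001,0,0,0,0,0,0,0,0,0,0,0,0,0,0,0,0,0,0,0,0,0,0]}}

```text
time_s: 7.35
position: [0.5239, 0.1119, 0.1582]
eef_rot: [-2.104, -2.333, -0.0]
contact_force: [-1.0, -0.2, -1.9]
finger_gap: 0.0487
grasp_force: 63.7
```

```bash
cat > look.py <<'E'
import sys
from m import *
# look.py prefix colour : measure held part
pre,col=sys.argv[1:3]
for n in('top','side'):
    c=cam(n);np.save(f'{n}{pre}.npy',c,allow_pickle=True);p=np.array(readout.get_state()['position'])
    z0=p[2]-.0167; P=cloud(c)
    meas(c,col,p[:2],n,z0)
    c['img'][0]; u,v=[(319,190),(325,190)][n=='side']
    cv2.imwrite(f'pics/{n}{pre}.png',cv2.resize(c['img'][v-50:v+50,u-65:u+65,::-1],None,fx=6,fy=6,interpolation=cv2.INTER_CUBIC))
E
python3 go.py .521 .107 .155 5.8;python3 look.py A red
```

```text
t 7.35 pos [0.5239 0.1119 0.1582] yawY 5.92 zax [-0.e+00  2.e-04 -1.e+00] F [-1.  -0.2 -1.9] gap 0.0487 j [0.19 0.32 1.77 0.   1.06 0.09]
shift [-0.0046 -0.0034  0.0032] turn [-0.   -0.01  0.12]
top 0.004 0.016 221 z 0.152 rect [0.5044 0.1093] [0.0578 0.096 ] 2.4 circ [0.5208 0.1106] 0.0491
top 0.034 0.046 16 z 0.1818 rect [0.5017 0.1095] [0.0082 0.0484] 1.8 circ [0.5017 0.1095] 0.0246
 whole mask circ z.01 [0.519  0.1106]
  yellow n 1
[[0.4667, 0.0923, 0.0374]]
side 0.004 0.016 356 z 0.1521 rect [0.5162 0.1239] [0.1011 0.0766] 35.0 circ [0.5229 0.1146] 0.0518
side 0.034 0.046 163 z 0.1814 rect [0.5174 0.1147] [0.0549 0.0628] 88.9 circ [0.5207 0.1141] 0.0362
 whole mask circ z.01 [0.463  0.0935]
  yellow n 13
[[0.4642, 0.0929, 0.0308], [0.5695, 0.108, 0.0463], [0.5736, 0.1122, 0.0476], [0.5655, 0.1086, 0.0483], [0.5554, 0.1082, 0.0483], [0.5654, 0.1141, 0.0483], [0.5697, 0.1127, 0.0493], [0.5544, 0.1149, 0.0496], [0.5618, 0.1089, 0.05], [0.556, 0.1124, 0.0509], [0.5575, 0.1153, 0.0523], [0.5598, 0.117, 0.0524], [0.5661, 0.1154, 0.1531]]
```

View pics/sideA.png

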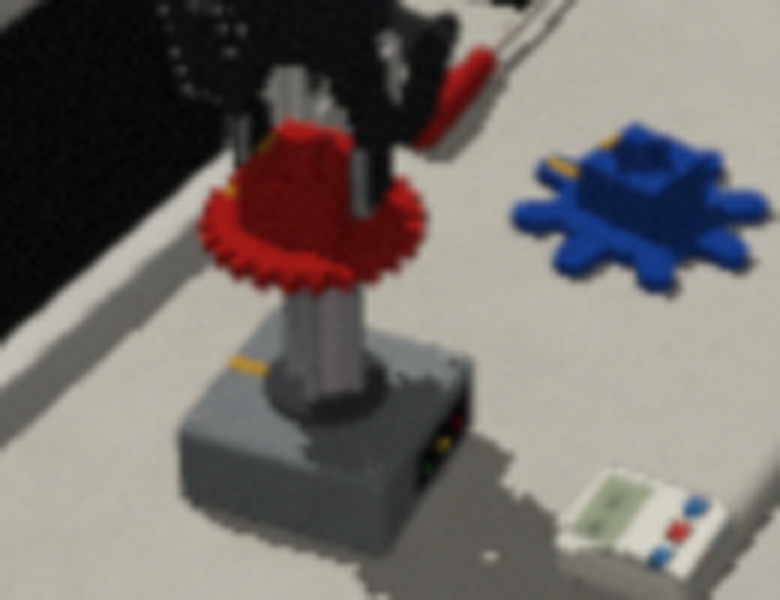

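The side view shows the cog held level above the hub with its stripe at about (230,190), on the same side as the unit's stripe at (250,365). I'll align it next and re-check after it settles.

{"method": "step_arm", "body": {"targets": [-0.004,-0.003,0.0,0,0,0,0,0,0,0,0,0,0,0,0,0,0,0,0,0,0,0,0,0]}}

```text
time_s: 7.95
position: [0.5215, 0.1067, 0.1583]
eef_rot: [2.105, 2.332, 0.0]
contact_force: [0.5, -0.6, -2.3]
finger_gap: 0.0486
grasp_force: 63.7
```

```bash
python3 go.py .5211 .1068 .139 5.8;python3 look.py B red | grep -v '\[\['
python3 - <<'E'
from m import *
# hub refinement: dark collar & hub top outline by plane casting, using initial pictures
for n in('top','side'):
    c=np.load(n+'0.npy',allow_pickle=True).item();P=cloud(c)
    r=np.hypot(P[...,0]-.521,P[...,1]-.107)
    g=(P[...,2]>.044)&(P[...,2]<.058)&(r<.1)
    rc=cv2.minAreaRect(P[g][:,:2].astype(np.float32));print(n,'plate',rc)
    q=g&(c['img'].max(-1)<70)&(r<.045)
    cc=cv2.minEnclosingCircle(plane(c,np.argwhere(q)[:,::-1],.054)[:,:2].astype(np.float32));print('collar',q.sum(),cc)
    q=(P[...,2]>.113)&(r<.03); p=P[q];print('hubtop',len(p),p.mean(0),(p.min(0)+p.max(0))/2)
E
```

```text
t 7.95 pos [0.5215 0.1067 0.1583] yawY 5.85 zax [ 2.e-04 -0.e+00 -1.e+00] F [ 0.5 -0.6 -2.3] gap 0.0486 j [ 0.18  0.31  1.77 -0.    1.06  0.08]
shift [ 0.0002 -0.0004  0.0193] turn [0.01 0.   0.05]
top 0.004 0.016 221 z 0.1518 rect [0.5019 0.1027] [0.0577 0.0936] 2.6 circ [0.5155 0.1039] 0.0483
top 0.034 0.046 15 z 0.1818 rect [0.499  0.1042] [0.0083 0.0484] 1.8 circ [0.499  0.1042] 0.0247
 whole mask circ z.01 [0.5155 0.1048]
  yellow n 1
side 0.004 0.016 354 z 0.1522 rect [0.5158 0.1181] [0.098  0.0786] 31.6 circ [0.5213 0.11  ] 0.0517
side 0.034 0.046 159 z 0.1815 rect [0.5148 0.1065] [0.0641 0.0536] 4.7 circ [0.5184 0.1076] 0.0364
 whole mask circ z.01 [0.4618 0.0897]
  yellow n 13
top plate ((0.520918607711792, 0.10658164322376251), (0.10959965735673904, 0.10846950113773346), 6.044349670410156)
collar 135 ((0.5130091309547424, 0.11008433997631073), 0.035365745425224304)
hubtop 77 [0.52134145 0.10709305 0.11764382] [0.52110011 0.10634246 0.11737573]
side plate ((0.5198750495910645, 0.10663805156946182), (0.11135075986385345, 0.11341223120689392), 6.226751804351807)
collar 168 ((0.511194109916687, 0.11435264348983765), 0.038413964211940765)
hubtop 63 [0.51982007 0.11070574 0.11730346] [0.52082871 0.11118489 0.11801986]
```

{"method": "step_arm", "body": {"targets": [0.0006,-0.0005,0.0,0,0,0,0,0,0.008,0,0,0,0,0,0.008,0,0,0,0,0,0.004,0,0,0,0,0,0.002,0,0,0,0,0,0.001,0,0,0,0,0,0.001,0,0,0,0,0,0,0,0,0]}}

```text
time_s: 9.05
position: [0.5209, 0.1072, 0.1344]
eef_rot: [2.105, 2.332, 0.0]
contact_force: [-0.5, -1.1, -2.3]
finger_gap: 0.0489
grasp_force: 63.7
```

```bash
python3 go.py .5211 .1073 .131 5.8
```

```text
t 9.05 pos [0.5209 0.1072 0.1344] yawY 5.85 zax [ 2.e-04 -0.e+00 -1.e+00] F [-0.5 -1.1 -2.3] gap 0.0489 j [ 0.18  0.33  1.81 -0.    1.    0.08]
shift [0.0001 0.0002 0.0034] turn [0.01 0.   0.05]
```

{"method": "step_arm", "body": {"targets": [0,0,0.001,0,0,0,0,0,0.001,0,0,0,0,0,0.001,0,0,0,0,0,0.001,0,0,0,0,0,0,0,0,0]}}

```text
time_s: 9.68
position: [0.5208, 0.1072, 0.1302]
eef_rot: [-2.105, -2.332, 0.0]
contact_force: [0.9, -0.2, -2.6]
finger_gap: 0.049
grasp_force: 63.7
```

{"method": "step_arm", "body": {"targets": [0,0,0.001,0,0,0,0,0,0.001,0,0,0,0,0,0.001,0,0,0,0,0,0.001,0,0,0,0,0,0.001,0,0,0,0,0,0,0,0,0]}}

```text
time_s: 10.42
position: [0.5208, 0.1072, 0.1252]
eef_rot: [-2.105, -2.332, 0.0]
contact_force: [1.1, -0.2, -1.8]
finger_gap: 0.0486
grasp_force: 63.7
```

{"method": "step_arm", "body": {"targets": [0,0,0.003,0,0,0,0,0,0.003,0,0,0,0,0,0.004,0,0,0,0,0,0.004,0,0,0,0,0,0.004,0,0,0,0,0,0.004,0,0,0,0,0,0.004,0,0,0,0,0,0.002,0,0,0,0,0,0,0,0,0]}}

```text
time_s: 11.55
position: [0.5208, 0.1072, 0.0971]
eef_rot: [-2.105, -2.332, 0.001]
contact_force: [-0.6, -0.2, -2.9]
finger_gap: 0.0488
grasp_force: 63.7
```

{"method": "step_arm", "body": {"targets": [0,0,0.004,0,0,0,0,0,0.004,0,0,0,0,0,0.004,0,0,0,0,0,0.004,0,0,0,0,0,0.004,0,0,0,0,0,0.003,0,0,0,0,0,0.001,0,0,0,0,0,0,0,0,0,0,0,0,0,0,0]}}

```text
time_s: 12.68
position: [0.521, 0.1072, 0.0734]
eef_rot: [2.105, 2.332, 0.0]
contact_force: [-0.1, 0.6, -1.7]
finger_gap: 0.0488
grasp_force: 63.7
```

{"method": "step_arm", "body": {"targets": [0,0,0.001,0,0,0,0,0,0.001,0,0,0,0,0,0.0005,0,0,0,0,0,0,0,0,0]}}

```text
time_s: 13.18
position: [0.5209, 0.1072, 0.0708]
eef_rot: [2.105, 2.332, -0.0]
contact_force: [-0.2, 0.1, -2.6]
finger_gap: 0.0489
grasp_force: 63.8
```

{"method": "step_arm", "body": {"targets": [0,0,0.0005,0,0,0,0,0,0.0005,0,0,0,0,0,0,0,0,0]}}

```text
time_s: 13.55
position: [0.5209, 0.1072, 0.0707]
eef_rot: [2.105, 2.332, 0.0]
contact_force: [-2.0, -0.8, 4.7]
finger_gap: 0.0488
grasp_force: 64.6
```

Contact came at exactly home height, so I'll release and rise.

{"method": "step_arm", "body": {"targets": [0,0,0,0,0,0,0,0,0,0,0,0,0,0,0,0,0,0,0,0,0,0,0,0], "gripper": 1}}

```text
time_s: 14.05
position: [0.5209, 0.1072, 0.0697]
eef_rot: [2.105, 2.332, 0.0]
contact_force: [-0.1, 0.6, 0.3]
finger_gap: 0.0853
grasp_force: 0.0
```

{"method": "step_arm", "body": {"targets": [0,0,-0.02,0,0,0,0,0,-0.03,0,0,0,0,0,-0.04,0,0,0,0,0,-0.04,0,0,0,0,0,-0.02,0,0,0,0,0,0,0,0,0]}}

```text
time_s: 14.8
position: [0.5217, 0.1074, 0.2213]
eef_rot: [2.103, 2.33, 0.005]
contact_force: [-0.3, -0.8, -1.1]
finger_gap: 0.0854
grasp_force: 0.0
```

```bash
python3 go.py .4877 -.1555 .21 -9.0;python3 - <<'E'
from m import *
c=cam('side'); meas(c,'red',(.521,.107),'side',.054)
c=cam('top'); meas(c,'blue',(.488,-.156),'top')
E
```

```text
t 14.8 pos [0.5217 0.1074 0.2213] yawY 5.85 zax [ 3.8e-03  6.0e-04 -1.0e+00] F [-0.3 -0.8 -1.1] gap 0.0854 j [ 0.18  0.26  1.68 -0.    1.2   0.08]
shift [-0.258  -0.0607  0.011 ] turn [ 0.22 -0.04 14.85]
side 0.004 0.016 353 z 0.0646 rect [0.5154 0.1167] [0.1007 0.084 ] 25.7 circ [0.5209 0.109 ] 0.0527
side 0.034 0.046 122 z 0.0941 rect [0.5199 0.1088] [0.0528 0.0505] 9.9 circ [0.5195 0.1087] 0.0325
 whole mask circ z.01 [0.5062 0.1037]
  yellow n 5
[[0.4649, 0.0917, 0.0297], [0.5634, 0.1107, 0.065], [0.5435, 0.1132, 0.0954], [0.5394, 0.1031, 0.1148], [0.5333, 0.1124, 0.1193]]
top 0.004 0.016 660 z 0.0103 rect [ 0.4882 -0.1554] [0.1268 0.1279] 57.5 circ [ 0.4879 -0.1558] 0.0688
top 0.034 0.046 177 z 0.04 rect [ 0.4878 -0.1572] [0.0514 0.0509] 79.7 circ [ 0.4876 -0.156 ] 0.0337
 whole mask circ z.01 [ 0.4883 -0.1554]
  yellow n 29
[[0.5292, -0.1608, 0.0096], [0.5228, -0.1634, 0.0107], [0.5352, -0.1638, 0.0113], [0.5413, -0.1638, 0.0124], [0.5474, -0.1671, 0.0128], [0.5256, -0.1599, 0.0133], [0.5441, -0.1666, 0.0144], [0.5377, -0.1661, 0.0156], [0.5132, -0.1596, 0.04], [0.5098, -0.1589, 0.0427]]
```

{"method": "step_arm", "body": {"targets": [-0.02,-0.005,0,0,0,0,-0.05,-0.012,0,0,0,0,-0.06,-0.014,0,0,0,0,-0.06,-0.014,0,0,0,0,-0.05,-0.012,0,0,0,0,-0.018,-0.004,0,0,0,0,0,0,0,0,0,7.6,0,0,0,0,0,7.6,0,0,0.05,0,0,0,0,0,0.05,0,0,0,0,0,0.03,0,0,0,0,0,0,0,0,0]}}

```text
time_s: 16.4
position: [0.4843, -0.1547, 0.0873]
eef_rot: [-2.39, -2.03, 0.005]
contact_force: [0.2, 0.7, -0.4]
finger_gap: 0.0853
grasp_force: 0.0
```

{"method": "step_arm", "body": {"targets": [0,0,0,0,0,0,0,0,0,0,0,0]}}

```text
time_s: 16.65
position: [0.4875, -0.156, 0.0913]
eef_rot: [2.393, 2.031, 0.002]
contact_force: [0.1, 0.1, -0.4]
finger_gap: 0.0855
grasp_force: 0.0
```

```bash
python3 go.py .488 -.1557 .0165 -9.4
```

```text
t 16.65 pos [ 0.4875 -0.156   0.0913] yawY -9.34 zax [ 0.003 -0.001 -1.   ] F [ 0.1  0.1 -0.4] gap 0.0855 j [-0.33  0.36  1.91 -0.    0.88 -0.17]
shift [0.0004 0.0002 0.0748] turn [0.18 0.03 0.06]
```

{"method": "step_arm", "body": {"targets": [0,0,0.03,0,0,0,0,0,0.025,0,0,0,0,0,0.015,0,0,0,0,0,0.004,0,0,0,0,0,0,0,0,0,0,0,0,0,0,0,0,0,0,0,0,0]}}

```text
time_s: 17.52
position: [0.4869, -0.1558, 0.0164]
eef_rot: [2.394, 2.032, 0.001]
contact_force: [0.2, -0.5, 0.8]
finger_gap: 0.0854
grasp_force: 0.0
```

```bash
python3 go.py .488 -.1557 .0165 -9.4
```

```text
t 17.52 pos [ 0.4869 -0.1558  0.0164] yawY -9.34 zax [ 1.3e-03 -5.0e-04 -1.0e+00] F [ 0.2 -0.5  0.8] gap 0.0854 j [-0.33  0.46  1.99 -0.    0.7  -0.17]
shift [ 0.0003  0.001  -0.0001] turn [0.08 0.02 0.06]
```

{"method": "step_arm", "body": {"targets": [0.0003,0.001,0,0,0,0,0,0,0,0,0,0,0,0,0,0,0,0,0,0,0,0,0,0,0,0,0,0,0,0], "gripper": 0, "newtons": 60}}

```text
time_s: 18.15
position: [0.4878, -0.1556, 0.0163]
eef_rot: [2.395, 2.033, 0.001]
contact_force: [-0.7, 0.1, 5.4]
finger_gap: 0.049
grasp_force: 64.1
```

```bash
python3 go.py .488 -.1557 .0165 -9.4
```

```text
t 18.15 pos [ 0.4878 -0.1556  0.0163] yawY -9.35 zax [ 7.e-04 -2.e-04 -1.e+00] F [-0.7  0.1  5.4] gap 0.049 j [-0.33  0.46  1.98 -0.    0.7  -0.17]
shift [-0.0001  0.0002 -0.0002] turn [0.04 0.01 0.05]
```

{"method": "step_arm", "body": {"targets": [0,0,-0.02,0,0,0,0,0,-0.04,0,0,0,0,0,-0.045,0,0,0,0,0,-0.04,0,0,0,0,0,0,0,0,0,0,0,0,0,0,-7.6,0,0,0,0,0,-7.6,0,0,0,0,0,0,0,0,0,0,0,0]}}

```text
time_s: 19.27
position: [0.4869, -0.1553, 0.1596]
eef_rot: [-2.106, -2.329, 0.001]
contact_force: [0.1, 0.6, -3.9]
finger_gap: 0.0492
grasp_force: 63.2
```

```bash
python3 go.py .5209 .1069 .158 5.8
```

```text
t 19.27 pos [ 0.4869 -0.1553  0.1596] yawY 5.75 zax [-2.2e-03  7.0e-04 -1.0e+00] F [ 0.1  0.6 -3.9] gap 0.0492 j [-0.33  0.28  1.82 -0.    1.05 -0.43]
shift [0.2575 0.0601 0.0017] turn [-0.12 -0.05 -0.05]
```

{"method": "step_arm", "body": {"targets": [0.02,0.005,0,0,0,0,0.04,0.01,0,0,0,0,0.05,0.011,0,0,0,0,0.05,0.011,0,0,0,0,0.05,0.011,0,0,0,0,0.035,0.009,0,0,0,0,0.012,0.003,0,0,0,0,0,0,0,0,0,0,0,0,0,0,0,0,0,0,0,0,0,0]}}

```text
time_s: 20.52
position: [0.5209, 0.1051, 0.1608]
eef_rot: [2.107, 2.33, -0.001]
contact_force: [-0.5, 0.1, -2.7]
finger_gap: 0.0489
grasp_force: 63.2
```

```bash
python3 go.py .5209 .1069 .139 5.8;python3 look.py C blue | grep -v '\[\['
```

```text
t 20.52 pos [0.5209 0.1051 0.1608] yawY 5.76 zax [-2.e-04 -4.e-04 -1.e+00] F [-0.5  0.1 -2.7] gap 0.0489 j [ 0.18  0.31  1.77 -0.    1.06  0.08]
shift [0.0018 0.0002 0.0218] turn [-0.01  0.02 -0.04]
top 0.004 0.016 318 z 0.1548 rect [0.4934 0.0885] [0.0744 0.1134] 5.7 circ [0.5062 0.0909] 0.0596
top 0.034 0.046 15 z 0.1844 rect [0.4984 0.1016] [0.0081 0.0482] 1.5 circ [0.4984 0.1016] 0.0245
 whole mask circ z.01 [0.5045 0.0911]
side 0.004 0.016 509 z 0.1549 rect [0.5128 0.1214] [0.1252 0.0946] 27.6 circ [0.5205 0.1076] 0.0686
side 0.034 0.046 157 z 0.1848 rect [0.5173 0.1056] [0.0686 0.0528] 5.4 circ [0.5171 0.109 ] 0.0346
 whole mask circ z.01 [0.5222 0.1035]
  yellow n 13
```

View pics/sideC.png

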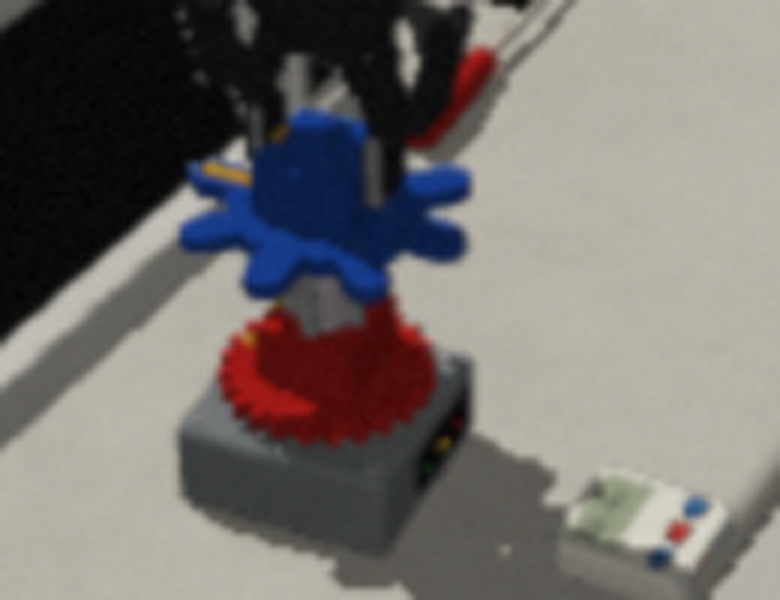

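The side view shows the cog seated on the unit. The star wheel is held level above it with its stripe at (225,172), over the cog's stripe at (250,340). I'll lower it.

{"method": "step_arm", "body": {"targets": [0.002,0,0.008,0,0,0,0,0,0.008,0,0,0,0,0,0.004,0,0,0,0,0,0.002,0,0,0,0,0,0.002,0,0,0,0,0,0.001,0,0,0,0,0,0,0,0,0]}}

```text
time_s: 21.5
position: [0.5208, 0.1083, 0.1358]
eef_rot: [2.105, 2.332, 0.0]
contact_force: [0.7, 0.7, -2.1]
finger_gap: 0.0487
grasp_force: 63.2
```

```bash
python3 go.py .5209 .1071 .131 5.8
```

```text
t 21.5 pos [0.5208 0.1083 0.1358] yawY 5.86 zax [ 2.e-04 -1.e-04 -1.e+00] F [ 0.7  0.7 -2.1] gap 0.0487 j [ 0.18  0.33  1.8  -0.    1.    0.08]
shift [-0.0012 -0.0001  0.0048] turn [0.01 0.   0.06]
```

{"method": "step_arm", "body": {"targets": [-0.0012,0,0,0,0,0,0,0,0,0,0,0,0,0,0.001,0,0,0,0,0,0.001,0,0,0,0,0,0.001,0,0,0,0,0,0.001,0,0,0,0,0,0,0,0,0]}}

```text
time_s: 22.38
position: [0.5208, 0.107, 0.1317]
eef_rot: [-2.105, -2.332, 0.0]
contact_force: [0.3, -0.3, -1.6]
finger_gap: 0.0489
grasp_force: 63.2
```

{"method": "step_arm", "body": {"targets": [0,0,0.001,0,0,0,0,0,0.001,0,0,0,0,0,0.001,0,0,0,0,0,0.001,0,0,0,0,0,0.001,0,0,0,0,0,0.001,0,0,0,0,0,0,0,0,0]}}

```text
time_s: 23.25
position: [0.5209, 0.107, 0.1257]
eef_rot: [-2.105, -2.332, 0.0]
contact_force: [0.6, 0.5, -3.2]
finger_gap: 0.049
grasp_force: 63.2
```

{"method": "step_arm", "body": {"targets": [0,0,0.002,0,0,0,0,0,0.003,0,0,0,0,0,0.003,0,0,0,0,0,0.003,0,0,0,0,0,0.002,0,0,0,0,0,0.001,0,0,0,0,0,0,0,0,0]}}

```text
time_s: 24.12
position: [0.5209, 0.107, 0.1118]
eef_rot: [2.105, 2.332, -0.0]
contact_force: [1.1, 0.3, -1.8]
finger_gap: 0.049
grasp_force: 63.2
```

{"method": "step_arm", "body": {"targets": [0,0,0.0006,0,0,0,0,0,0.0005,0,0,0,0,0,0.0005,0,0,0,0,0,0,0,0,0]}}

```text
time_s: 24.62
position: [0.5209, 0.107, 0.1103]
eef_rot: [2.105, 2.332, 0.0]
contact_force: [-0.8, -1.6, -1.3]
finger_gap: 0.0489
grasp_force: 63.4
```

{"method": "step_arm", "body": {"targets": [0,0,0.0005,0,0,0,0,0,0,0,0,0]}}

```text
time_s: 24.88
position: [0.521, 0.107, 0.1103]
eef_rot: [2.105, 2.332, 0.0]
contact_force: [-2.3, -0.2, 4.1]
finger_gap: 0.0492
grasp_force: 63.9
```

Seated. I'll release and rise.

{"method": "step_arm", "body": {"targets": [0,0,0,0,0,0,0,0,0,0,0,0,0,0,0,0,0,0,0,0,0,0,0,0], "gripper": 1}}

```text
time_s: 25.38
position: [0.521, 0.107, 0.1096]
eef_rot: [2.105, 2.332, -0.0]
contact_force: [-0.2, -0.8, 0.5]
finger_gap: 0.0849
grasp_force: 0.0
```

{"method": "step_arm", "body": {"targets": [0,0,-0.015,0,0,0,0,0,-0.03,0,0,0,0,0,-0.04,0,0,0,0,0,-0.03,0,0,0,0,0,0,0,0,0,0,0,0,0,0,0,0,0,0,0,0,0,0,0,0,0,0,0]}}

```text
time_s: 26.38
position: [0.5205, 0.107, 0.2237]
eef_rot: [-2.104, -2.331, 0.003]
contact_force: [0.5, 0.3, -0.6]
finger_gap: 0.0851
grasp_force: 0.0
```

```bash
python3 - <<'E'
from m import *
c=cam('side'); meas(c,'red',(.521,.107),'side',.054); meas(c,'blue',(.521,.107),'side',.094)
cv2.imwrite('pics/end.png',cv2.resize(c['img'][100:300,200:440,::-1],None,fx=3,fy=3))
s=readout.get_state();print(s['position'],s['contact_force'],s['qvel'])
E
```

```text
side 0.004 0.016 259 z 0.0643 rect [0.511  0.1264] [0.1014 0.0641] 26.1 circ [0.5185 0.1123] 0.0519
 whole mask circ z.01 [0.5061 0.1206]
  yellow n 14
[[0.5776, 0.107, 0.1033], [0.5698, 0.1085, 0.1036], [0.5787, 0.1103, 0.105], [0.5812, 0.1118, 0.105], [0.5737, 0.1076, 0.1051], [0.5637, 0.1075, 0.1052], [0.5658, 0.1093, 0.1055], [0.5833, 0.1086, 0.1057], [0.582, 0.1154, 0.1069], [0.5594, 0.1138, 0.1072], [0.5691, 0.1144, 0.1075], [0.5713, 0.1162, 0.1078], [0.5434, 0.106, 0.1354], [0.5429, 0.1118, 0.1357]]
side 0.004 0.016 506 z 0.1043 rect [0.5111 0.1221] [0.1273 0.0972] 30.9 circ [0.5205 0.1095] 0.0683
side 0.034 0.046 174 z 0.1341 rect [0.5199 0.1073] [0.051  0.0553] 7.5 circ [0.5208 0.1051] 0.0354
 whole mask circ z.01 [ 0.7534 -0.3275]
  yellow n 14
[[0.5776, 0.107, 0.1033], [0.5698, 0.1085, 0.1036], [0.5787, 0.1103, 0.105], [0.5812, 0.1118, 0.105], [0.5737, 0.1076, 0.1051], [0.5637, 0.1075, 0.1052], [0.5658, 0.1093, 0.1055], [0.5833, 0.1086, 0.1057], [0.582, 0.1154, 0.1069], [0.5594, 0.1138, 0.1072], [0.5691, 0.1144, 0.1075], [0.5713, 0.1162, 0.1078], [0.5434, 0.106, 0.1354], [0.5429, 0.1118, 0.1357]]
[0.52058825 0.10702155 0.22389489] [-0.88608174 -0.38409787 -0.45755893] [-0.00026537 -0.00344695 -0.00683747 -0.00165274 -0.00080961 -0.00067197]
```

View pics/end.png

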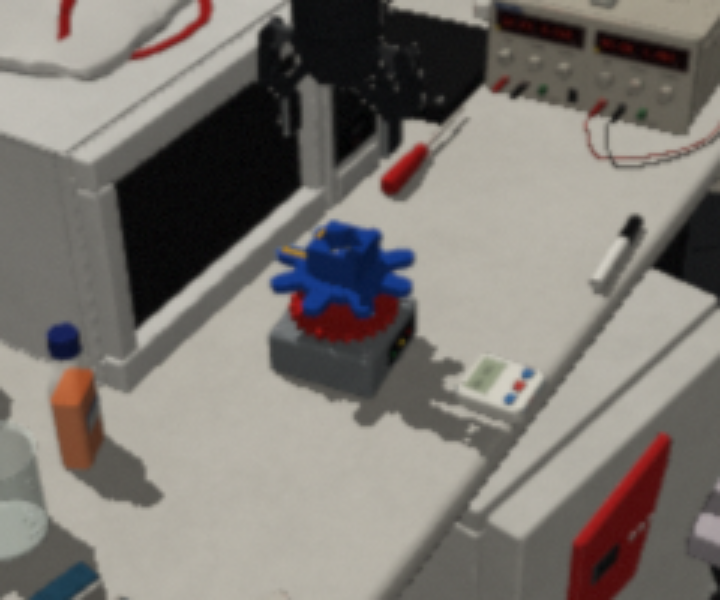

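The picture shows the star wheel at (342,270) seated level on the cog, with the gripper clear above. The star wheel's disc top measures 0.104 and its boss top 0.134, both as expected, and the flask, beaker, timer and marker are undisturbed.

```bash
python3 -c "
from station import workorder;print(workorder.job_done())"
```

```text
the job is handed in; nothing more can be done
None
```

The cog and the star wheel are both fully home on the hub with their wide slots on the master spline, the gripper is clear, and the job was handed in after about 26 s; the hand-in returned no verdict.

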